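# Hold the tube incubator's inner flap at the sampling mark

### The arm

A 6-joint arm with a two-finger parallel gripper is mounted at the origin on the work surface. World frame = base frame: x ahead of the robot, y to its left, z up, the work surface at z = 0. Lengths are in m, angles in rad, forces in N, time in s.
With the tool pointing down it reaches from about 0.15 to 0.775 m from the base axis. Payload 6.1 kg.
Tool frame: the origin (TCP) lies between the finger pads; the fingertips stand bot.nose_length ahead of it and the grasp point (between the pads) lies 3 mm ahead of it (bot.nose_length is the distance from the TCP to the fingertips, in m); x points along the fingers, z is the direction in which the jaws open and shut, and the axes are right-handed (so a half turn about x gives the same grasp; the last joint's range is limited). The gripper opens to 85 mm and grips with 20 to 120 N. Pads are 22 mm wide; open, the fingers measure 114 mm over their backs; the gripper's body (76 mm by 85 mm) begins 54 mm behind the grasp point. The pads swing forward as they close: fully open they stand 13 mm farther back than shut.
Start: joints at [1.101, 0.126, -0.04, 1.405, 0, 1.571], TCP at [0.238, 0.468, 0.232] pointing down, gripper open.
Joint ranges: [-2.72, 2.72], [-0.95, 1.95], [-1.27, 1.35], [-1.78, 2.02], [-1.46, 1.47], [-3.14, 3.14]. Speed limits (rad/s): [2.39, 2.39, 3.01, 3.14, 3.14, 3.14].

### API

Orientations are given as [roll, pitch, yaw] about the fixed x, y, z axes, in that order (R = Rz(yaw) Ry(pitch) Rx(roll)).
In Python, from station import bot, imaging gives the robot as it stands. The module is installed in compiled form; this text tells all that it offers.
- The arm moves only by the tool drive_tool, never from a script. Its argument "targets" is a list of rows, each an object with "fingers": the opening in per cent of the stroke, from 0 (shut) to 100 (fully open); "delta_pos": the shift along the tool's x, y, z in mm, a list of three; "rot": the turn, a rotation vector about the tool's x, y, z in rad, a list of three. In form: [{"fingers": fingers, "delta_pos": [dx, dy, dz], "rot": [wx, wy, wz]}, ...]. A call has exactly 8 rows; each row shifts and turns the pose as measured when the row begins, along the tool's axes as they then stand; what a row does not reach is not made up. A row lasts 1/8 s, in which the tool goes at most 62.5 mm and 10.7 degrees, less where a joint would pass 70% of its speed; a pose out of reach is approached as far as the arm can. A call with a gripper value outside its range is refused whole. The fingers move at their own pace and stop on an object; the grip force is fixed at half the most. Time passes only in rows, so rows that do not move let the fingers close, or fill a call up. It gives the time, the measured TCP pose, the force and the opening at its end, in the units of the state.
- bot.sense(): the state, without advancing time (a new reading comes with each control period).
- imaging.snapshot(name): name is "scene" or "top"; returns the picture (400x640x3 uint8, blue, green, red); there is no depth.
- imaging.camera_info(name): a dict with "mtx" (3x3 intrinsics, pixels), "T" (4x4, takes a point from camera to world coordinates). Camera axes: x right, y down, z forward; pixel columns grow to the right and rows downward; lengths in m; the calibration is good to about 2 mm. A picture is of the moment at which its call begins. camera_info takes no time and is no camera call.
- bot.finish_job(): hands the job in, once; it reports no verdict.
Trained networks look in the newest picture that a camera, given by its name, has taken for a name from the list of things; names that differ only in an ending like _2 or _b are one class to them, and where a whole thing is asked for, a point or a joint stands for the part that bears it (a point fixed in the world has none). Each returns a list of dicts, best first, with "confidence" (0 to 1); they miss things now and then, are a little off and sometimes report something else, mostly with a low value. They report only what shows in the picture. A call takes as long as a camera call.
- imaging.find_in(camera, thing): "pixel" ([column, row] in pixels, amid what is visible of it).
- imaging.silhouettes(camera, thing): "region" (400x640 bool, what is visible of it) and "pixel" ([column, row] in pixels, amid what is visible of it).
- imaging.tip_of(camera, thing): "pixel" ([column, row] in pixels: a listed point, or the origin of a listed thing).
The state is a dict: "time_s": time; "qpos": joint angles; "joint_vel": joint speeds; "joint_torque": joint torques, N m; "ee_pos": TCP position; "tool_rot": TCP orientation; "ft_force": force on the tool from outside, world axes, zero at the start; "ft_torque": the same for the moment, N m; "finger_gap": finger opening in m.
Only numpy, scipy, OpenCV 4.12 (cv2) and the standard library are available. Lean on these libraries where they do the work, as an engineer would, in place of code of your own. Each camera call takes 0.05 s, during which the arm holds its last target. There are 200 camera calls.

### The job

Open the tube incubator for sampling: lift the clear hood with the blue handle, ease it back until it rests on its rear stop without letting it drop, and let go of it. Then raise the inner flap with the black pull until the red line on its edge is level with the yellow set-pointer, without swinging it well past, so that a colleague can reach the tubes while the block stays warm. The flap falls shut by itself, so finish while still holding it steady at the pointer; leave the pointer's setting and the other things on the bench as they are.

Things in the scene. Friction and masses are not known exactly. Their poses are not given: they have to be found in the camera images.
- incubator: fixed bench incubator for microtubes: white housing 200 mm deep (its x) by 260 mm wide (its y) by 75 mm high with a blue base stripe, under a clear hood that brings it to 173 mm. Origin: centre of the underside, on the bench. Its front (control panel, hood handle) looks along its own -x. Here it stands sideways: its front faces roughly to the robot's right. The hinges are along the rear, parallel to its y axis
- hood (a joint): angle of the clear hood (rad): 0 shut, grows as the front rises, 1.60 = resting on the rear stop. About 0.4 to 0.75 kg. Falls shut when let go below about 0.95, falls back onto the stop by itself above about 1.0
- hood_handle (a point): middle of the blue bar handle on the hood's front: round bar of 10 mm diameter and 110 mm long, parallel to the hinge, 38 mm clear (bar axis to wall) of the hood's front wall, 30 mm below the hood's top face and 143 mm above the bench when shut. Free space all round the bar between its two end posts; it can be pinched from above. Turns with the hood. Frame: as the incubator's when shut
- hood_hinge (a point): middle of the hood's hinge line, 78 mm above the bench, 92 mm behind the incubator's centre. With the hood shut the handle is 218 mm in front of it and 65 mm above it
- flap (a joint): angle of the inner flap under the hood (rad): 0 lying shut, grows as its front edge rises; about 0.2 to 0.4 kg, nearly frictionless, always falls shut when let go
- flap_pull (a point): middle of the black pull on top of the inner flap (white frame with amber pane, 148 mm deep, 208 mm wide, 6 mm thick): round bar of 10 mm diameter and 84 mm long, parallel to the hinge, its axis 37 mm above the middle of the flap's thickness and 31 mm above the raised pad below it, 117 mm above the bench when shut. Reachable from above only when the hood is open. Turns with the flap
- flap_hinge (a point): middle of the flap's hinge line, 80 mm above the bench, 70 mm behind the incubator's centre. With the flap shut the pull is 130 mm in front of it and 37 mm above it
- flap_line (a point): middle of the red line (34 mm long) on the flap's edge at the incubator's -y end (the end away from the robot), 100 mm from the flap's hinge line and moving with the flap
- marker (a joint): angle of the yellow set-pointer about the flap's hinge line (rad), in the same sense and from the same zero as the flap's angle: the flap is at the mark when both are equal. Set somewhere between 0.35 and 0.75; clamped stiffly, not to be shifted
- marker_point (a point): middle of the inner end of the yellow set-pointer, a bar 34 mm long, 11 mm wide and 5 mm thick clamped on the arc of the clear upright cheek at the incubator's -y end, 100 mm from the flap's hinge line. The red line on the flap meets this point when the flap is at the mark. Its z axis points along the arc, the way the flap rises
- tube_rack: black rack of microtubes, 78 x 125 x 53 mm, loose on the bench before the incubator's front; bystander. Origin: centre of the underside
- reagent_bottle: glass bottle with blue cap, 56 mm diameter, 120 mm high, loose on the bench behind the incubator; bystander. Origin: centre of the underside
- tip_box: yellow pipette-tip box with clear lid, 84 x 120 x 67 mm, loose on the bench behind the incubator; bystander. Origin: centre of the underside

How it is judged:
On the way, in this order (a step that is already met when the one before it is completed fails the run):
1. the hood rests on its rear stop and has been let go, the flap still shut (value of joint hood above 1.54 rad and contact force between each of the arm, the fingers and hood below 0.1 N and value of joint flap below 0.1 rad), for 0.2 s.
2. the flap is held steady with its red line level with the yellow pointer (distance between flap_line and marker_point below 0.006 m and contact force between the fingers and flap above 0.3 N), for 0.5 s.
At the end, for the whole second after the job is handed in: Fingers still on the flap (over 0.3 N), flap still (under 0.1 rad/s), red line within 6 mm of the yellow pointer; hood on its stop (over 1.54 rad), not touched by the fingers; pointer shifted less than 4 mm; rack, bottle and tip box within 20 mm of their start (all of step 2 and velocity of joint flap between -0.1 and 0.1 rad/s and value of joint hood above 1.54 rad and contact force between the fingers and hood below 0.1 N and distance of marker_point from where it was at the start of the episode below 0.004 m and distance of each of tube_rack, reagent_bottle, tip_box from where it was at the start of the episode below 0.02 m); the arm keeps its last pose, push and grip.
It fails at once if the hood drops back and slams onto its stop (swings open faster than 2.5 rad/s) (velocity of joint hood above 2.5 rad/s).
It fails at once if the flap is swung well past the pointer (red line more than 25 mm beyond it) (z of flap_line in the frame of marker_point above 0.025 m).
It fails at once if the pointer's setting is shifted (distance of marker_point from where it was at the start of the episode above 0.006 m).
It fails at once if a bystander is knocked over or pushed away (distance of any of tube_rack, reagent_bottle, tip_box from where it was at the start of the episode above 0.03 m or angle between reagent_bottle's own z axis and vertical above 0.5 rad).
It also fails if it takes over 64 s, if anything falls off the work surface, if the arm or the gripper's body presses on something with over 40 N, if the wrist force passes 120 N, or if a joint passes its speed limit or range.

## Working session

There is one attempt and no reset: what is moved stays moved. The work goes in short steps, Python scripts to look and compute and a tool call to move; the robot and the scene stay as the last step left them, time stands still between calls to the robot, and variables do not carry over. Pictures are saved under pics/ and viewed, about 8 in all and at most 12, crops included, and the job is handed in when it is done.

Besides the shell and the picture viewer there is one more tool, called after ">>>" by a JSON object that holds its "fn" and its "kwargs". drive_tool: Moves the arm, as the interface text tells. Its arguments: {"type":"object","properties":{"targets":{"type":"array"}},"required":["targets"]}

```bash
mkdir -p pics; python3 - <<'E'
from station import bot, imaging
import cv2,numpy as np
s=bot.sense(); print(s['time_s'],s['ee_pos'],s['tool_rot'],s['ft_force'],s['finger_gap'],bot.nose_length)
for c in ('scene','top'):
    im=imaging.snapshot(c); cv2.imwrite(f'pics/{c}0.png',im)
    ci=imaging.camera_info(c); print(c,np.round(ci['mtx'],1).tolist(),np.round(ci['T'],3).tolist())
    for t in ('incubator','hood_handle','hood_hinge','flap_pull','flap_hinge','flap_line','marker_point','tube_rack','reagent_bottle','tip_box'):
        r=imaging.tip_of(c,t); print(t,[(np.round(x['pixel'],1).tolist(),round(x['confidence'],2)) for x in r[:2]])
print(bot.sense()['time_s'])
E
```

```text
0.0 [0.23747224 0.46774864 0.23091711] [-3.14151697  1.56916323 -2.04054342] [ 1.09772779  0.13814383 -1.04890608] 0.08480903010360162 0.022
scene [[439.1, 0.0, 317.4], [0.0, 439.1, 195.2], [0.0, 0.0, 1.0]] [[0.884, 0.3, -0.358, 0.921], [0.467, -0.601, 0.649, -0.615], [-0.021, -0.741, -0.672, 0.811], [0.0, 0.0, 0.0, 1.0]]
incubator [([327.9, 237.5], 0.97)]
hood_handle [([304.9, 234.0], 0.9)]
hood_hinge []
flap_pull []
flap_hinge []
flap_line []
marker_point []
tube_rack [([235.6, 343.9], 0.58)]
reagent_bottle [([334.7, 159.9], 0.81)]
tip_box [([383.3, 168.4], 0.59)]
top [[375.9, 0.0, 318.1], [0.0, 375.9, 201.5], [0.0, 0.0, 1.0]] [[0.029, -0.993, 0.111, 0.438], [-1.0, -0.029, 0.001, 0.02], [0.002, -0.111, -0.994, 0.967], [0.0, 0.0, 0.0, 1.0]]
incubator [([438.7, 203.8], 0.22)]
hood_handle [([368.1, 175.0], 0.65)]
hood_hinge []
flap_pull []
flap_hinge []
flap_line []
marker_point []
tube_rack [([440.3, 204.2], 0.59)]
reagent_bottle [([197.5, 229.2], 0.71)]
tip_box [([190.5, 179.1], 0.88)]
1.1
```

View pics/scene0.png

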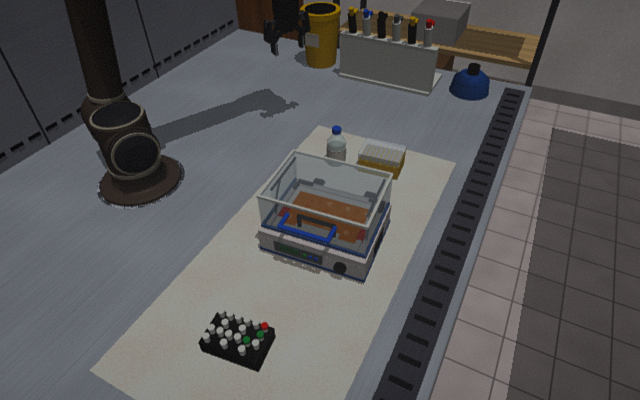

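View pics/top0.png

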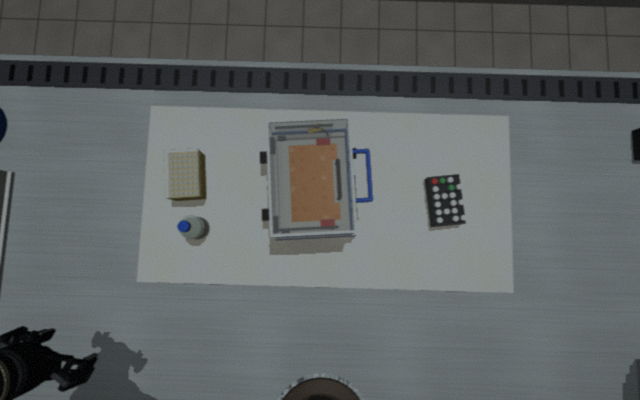

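The scene view shows the incubator with its handle bar at about (305,234), the rack at (235,340), and the bottle and tip box behind at (336,150) and (383,158). The top view shows the handle bar at about (370,176), running along world x. Next I locate the bar precisely.

```bash
cat > h.py <<'E'
from station import bot, imaging
import numpy as np, cv2
from scipy.spatial.transform import Rotation as R
def toz(c,px,z):
    ci=imaging.camera_info(c); d=ci['T'][:3,:3]@np.linalg.solve(ci['mtx'],[px[0],px[1],1.]); o=ci['T'][:3,3]
    return o+d*(z-o[2])/d[2]
def proj(c,p):
    ci=imaging.camera_info(c); q=ci['mtx']@(ci['T'][:3,:3].T@(np.asarray(p)-ci['T'][:3,3])); return q[:2]/q[2]
def tool():
    s=bot.sense(); return s, R.from_euler('xyz',s['tool_rot']).as_matrix()
def to(p,z_axis=None):
    "remaining shift in tool axes mm, and rotation vector aligning tool x down / z along z_axis"
    s,M=tool(); d=M.T@(np.asarray(p)-s['ee_pos'])*1e3
    w=None
    if z_axis is not None:
        z=np.array(z_axis)/np.linalg.norm(z_axis)
        if z@M[:,2]<0: z=-z
        x=np.array([0,0,-1.]); T=np.c_[x,np.cross(z,x),z]; w=R.from_matrix(M.T@T).as_rotvec()
    return d,w
E
python3 - <<'E'
from h import *
im=cv2.imread('pics/top0.png').astype(int)
b,g,r=im[...,0],im[...,1],im[...,2]
m=(b-r>50)&(b-g>30); m[:, :364]=0; m[:,376:]=0; m[:130]=0; m[220:]=0
y,x=np.nonzero(m); print(len(x),x.min(),x.max(),y.min(),y.max())
rows=np.arange(y.min()+6,y.max()-5); xc=[x[y==k].mean() for k in rows]; p=np.polyfit(rows,xc,1)
A=toz('top',(np.polyval(p,y.min()),y.min()),.143);B=toz('top',(np.polyval(p,y.max()+1),y.max()+1),.143)
h=(A+B)/2; print(A,B,np.linalg.norm(A-B),h, 'scene reproj',proj('scene',h))
yax=(B-A)/np.linalg.norm(B-A); print('yaw of inc y',np.degrees(np.arctan2(yax[1],yax[0])))
for c in('scene','top'):
  for t in('hood_handle','incubator'):
    q=[v['pixel'] for v in imaging.tip_of(c,t)][:1]
    print(c,t,q,[toz(c,k,.143 if 'hood' in t else 0) for k in q])
inc_x=np.array([yax[1],-yax[0],0]); print('incx',inc_x)
d,w=to([h[0],h[1],.26],inc_x); print('move',d,w); print(tool()[1])
im=cv2.imread('pics/top0.png')[100:260,250:390]; cv2.imwrite('pics/c1.png',cv2.resize(im,None,fx=4,fy=3.7))
E
```

```text
177 364 371 149 200
[ 0.6512186  -0.08546647  0.143     ] [ 0.53418581 -0.09471986  0.143     ] 0.11739802957041316 [ 0.59270221 -0.09009316  0.143     ] scene reproj [302.16592149 234.18677977]
yaw of inc y -175.47922223052734
scene hood_handle [[304.9, 234.0]] [array([ 0.59749637, -0.08709298,  0.143     ])]
scene incubator [[327.9, 237.5]] [array([0.58503184, 0.04140994, 0.        ])]
top hood_handle [[368.1, 175.0]] [array([ 0.59219372, -0.08830568,  0.143     ])]
top incubator [[438.7, 203.8]] [array([ 0.54881868, -0.29091642,  0.        ])]
incx [-0.07882061  0.99688882  0.        ]
move [ -28.32256935 -569.2783806  -337.01970246] [-5.48683327e-01  2.29109750e-05 -1.68333484e-05]
[[-1.19128749e-05 -8.91667507e-01  4.52690906e-01]
 [ 2.54220848e-05  4.52690905e-01  8.91667507e-01]
 [-1.00000000e+00  2.21306700e-05  1.72751968e-05]]
```

>>> {"fn": "drive_tool", "kwargs": {"targets": [{"fingers":60,"delta_pos":[-10,0,0],"rot":[-0.18,0,0]},{"fingers":60,"delta_pos":[-10,0,0],"rot":[-0.18,0,0]},{"fingers":60,"delta_pos":[-10,0,0],"rot":[-0.18,0,0]},{"fingers":60,"delta_pos":[0,-27,-50],"rot":[0,0,0]},{"fingers":60,"delta_pos":[0,-27,-50],"rot":[0,0,0]},{"fingers":60,"delta_pos":[0,-27,-50],"rot":[0,0,0]},{"fingers":60,"delta_pos":[0,-27,-50],"rot":[0,0,0]},{"fingers":60,"delta_pos":[0,-27,-50],"rot":[0,0,0]}]}}

```text
time_s: 2.3
ee_pos: [0.3973, 0.2282, 0.2622]
tool_rot: [-1.389, 1.569, 0.279]
ft_force: [0.8, 1.2, 0.0]
finger_gap: 0.0512
```

```bash
python3 -c "
from h import *
print(to([.594,-.088,.26],[-.08,.997,0]))"
```

```text
(array([   2.31447806, -164.82205602, -333.92409718]), array([0.01777069, 0.00026069, 0.00135396]))
```

>>> {"fn": "drive_tool", "kwargs": {"targets": [{"fingers":60,"delta_pos":[0,-26,-53],"rot":[0.017,0,0]},{"fingers":60,"delta_pos":[0,-27,-53],"rot":[0,0,0]},{"fingers":60,"delta_pos":[0,-27,-53],"rot":[0,0,0]},{"fingers":60,"delta_pos":[0,-26,-53],"rot":[0,0,0]},{"fingers":60,"delta_pos":[0,-26,-53],"rot":[0,0,0]},{"fingers":60,"delta_pos":[0,-26,-53],"rot":[0,0,0]},{"fingers":60,"delta_pos":[0,-7,-16],"rot":[0,0,0]},{"fingers":60,"delta_pos":[0,0,0],"rot":[0,0,0]}]}}

```text
time_s: 3.3
ee_pos: [0.5957, -0.1057, 0.2619]
tool_rot: [-1.062, 1.567, 0.584]
ft_force: [-0.2, 0.6, 0.5]
finger_gap: 0.051
```

```bash
python3 -c "
from h import *
print(to([.594,-.088,.146],[-.08,.997,0]))
im=imaging.snapshot('scene');cv2.imwrite('pics/s1.png',cv2.resize(im[100:300,200:440],None,fx=3,fy=3))"
```

```text
(array([115.91777244,   0.75808132,  17.50503982]), array([-0.0051458 ,  0.00204439,  0.00368465]))
```

View pics/s1.png

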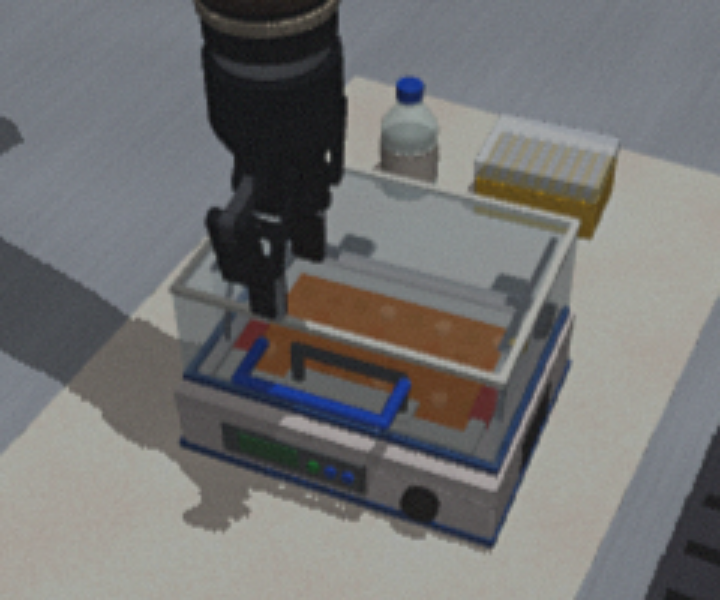

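>>> {"fn": "drive_tool", "kwargs": {"targets": [{"fingers":36,"delta_pos":[0,0,12],"rot":[0,0,0]},{"fingers":36,"delta_pos":[10,0,5],"rot":[0,0,0]},{"fingers":36,"delta_pos":[20,0,0],"rot":[0,0,0]},{"fingers":36,"delta_pos":[10,0,0],"rot":[0,0,0]},{"fingers":36,"delta_pos":[10,0,0],"rot":[0,0,0]},{"fingers":36,"delta_pos":[5,0,0],"rot":[0,0,0]},{"fingers":36,"delta_pos":[0,0,0],"rot":[0,0,0]},{"fingers":36,"delta_pos":[0,0,0],"rot":[0,0,0]}]}}

```text
time_s: 4.35
ee_pos: [0.5922, -0.0795, 0.2067]
tool_rot: [-1.212, 1.564, 0.444]
ft_force: [-0.1, -0.4, 0.7]
finger_gap: 0.0309
```

```bash
python3 -c "
from h import *
print(to([.594,-.088,.146],[-.08,.997,0]))
im=imaging.snapshot('scene');cv2.imwrite('pics/s2.png',cv2.resize(im[100:300,220:420],None,fx=3,fy=3))
print([(v['pixel'],v['confidence']) for v in imaging.tip_of('scene','hood_handle')])
print(proj('scene',bot.sense()['ee_pos']))"
```

```text
(array([60.66405311, -0.64183853, -8.78439184]), array([0.00457363, 0.00247417, 0.00654305]))
[([305.0, 230.5], 0.8)]
[303.17642203 208.72500803]
```

View pics/s2.png

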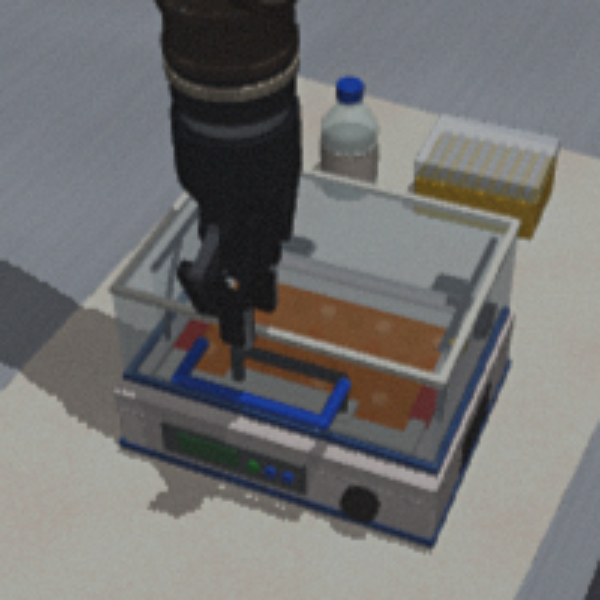

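>>> {"fn": "drive_tool", "kwargs": {"targets": [{"fingers":36,"delta_pos":[0,0,-5],"rot":[0,0,0]},{"fingers":36,"delta_pos":[0,0,-3],"rot":[0,-0.002,-0.005]},{"fingers":36,"delta_pos":[0,0,0],"rot":[0,0,0]},{"fingers":36,"delta_pos":[12,0,0],"rot":[0,0,0]},{"fingers":36,"delta_pos":[10,0,0],"rot":[0,0,0]},{"fingers":36,"delta_pos":[5,0,0],"rot":[0,0,0]},{"fingers":36,"delta_pos":[0,0,0],"rot":[0,0,0]},{"fingers":36,"delta_pos":[0,0,0],"rot":[0,0,0]}]}}

```text
time_s: 5.45
ee_pos: [0.5932, -0.0882, 0.1774]
tool_rot: [-1.179, 1.558, 0.476]
ft_force: [0.1, 0.5, 0.1]
finger_gap: 0.0307
```

```bash
python3 -c "
from h import *
print(to([.595,-.088,.146],[-.08,.997,0]))"
```

```text
(array([31.37789506, -1.43989623, -0.13568769]), array([0.00405424, 0.00473527, 0.01139981]))
```

>>> {"fn": "drive_tool", "kwargs": {"targets": [{"fingers":36,"delta_pos":[10,0,0],"rot":[0.004,0.005,0.011]},{"fingers":36,"delta_pos":[10,0,0],"rot":[0,0,0]},{"fingers":36,"delta_pos":[6,0,0],"rot":[0,0,0]},{"fingers":36,"delta_pos":[3,0,0],"rot":[0,0,0]},{"fingers":36,"delta_pos":[0,0,0],"rot":[0,0,0]},{"fingers":0,"delta_pos":[0,0,0],"rot":[0,0,0]},{"fingers":0,"delta_pos":[0,0,0],"rot":[0,0,0]},{"fingers":0,"delta_pos":[0,0,0],"rot":[0,0,0]}]}}

```text
time_s: 6.45
ee_pos: [0.5946, -0.0884, 0.1492]
tool_rot: [-2.027, 1.566, -0.376]
ft_force: [-0.1, -0.7, 0.1]
finger_gap: 0.0001
```

```bash
python3 -c "
from h import *
print(to([.595,-.088,.146],[-.08,.997,0]))"
```

```text
(array([ 3.2109691 , -0.44179989,  0.39021874]), array([-0.00029096, -0.00197729,  0.00402725]))
```

```bash
python3 -c "
from h import *
im=imaging.snapshot('scene');a=cv2.resize(im[180:280,240:380],None,fx=5,fy=5)
cv2.imwrite('pics/s3.png',a); im=imaging.snapshot('top');cv2.imwrite('pics/t3.png',im)
for c in('scene','top'): print(proj(c,bot.sense()['ee_pos']),[(v['pixel'],v['confidence']) for v in imaging.tip_of(c,'hood_handle')])"
```

```text
[303.17665766 231.98577033] [([326.1, 237.7], 0.35)]
[368.45647451 173.64123459] []
```

View pics/s3.png

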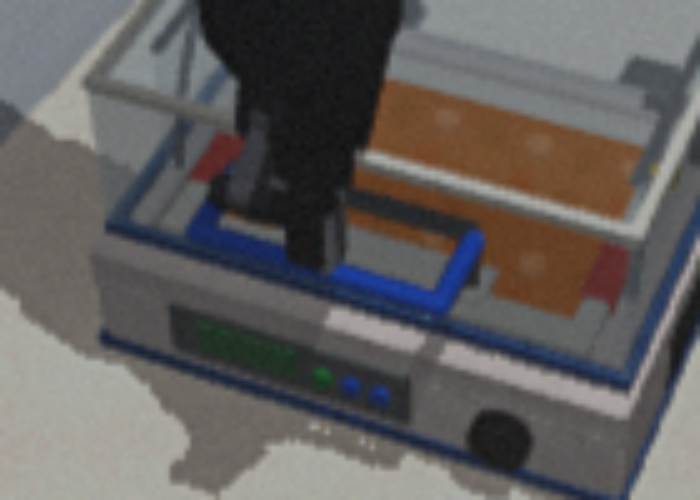

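```bash
python3 -c "
from h import *
a=cv2.imread('pics/top0.png')[120:230,310:400];b=cv2.imread('pics/t3.png')[120:230,310:400]
cv2.imwrite('pics/t4.png',cv2.resize(np.hstack([a,b]),None,fx=4.4,fy=4.4,interpolation=cv2.INTER_NEAREST))
p=bot.sense()['ee_pos']
for z in(.127,.138,.149,.2): print(z,proj('scene',[*p[:2],z]),proj('top',[*p[:2],z]))
"
```

```text
0.127 [303.57684594 239.10395969] [367.18473605 175.36053708]
0.138 [303.35513781 235.53111089] [367.83338814 174.4762379 ]
0.149 [303.12980296 231.89981729] [368.49912918 173.56864157]
0.2 [302.03500817 214.25708949] [371.82982202 169.0279502 ]
```

View pics/t4.png

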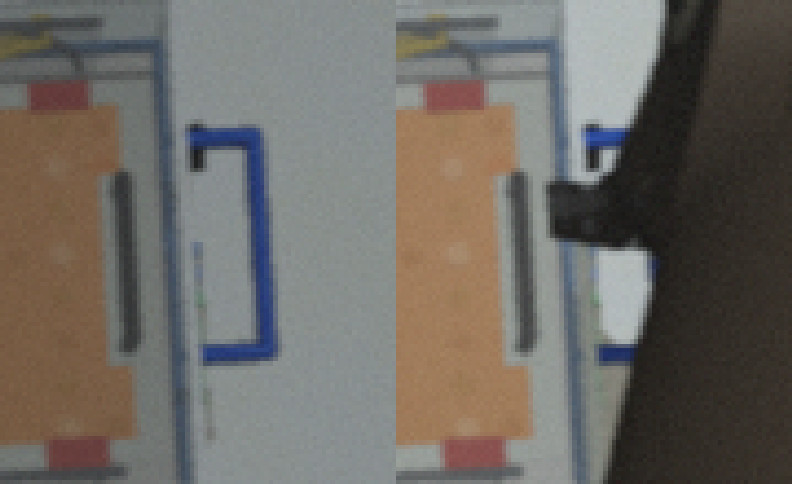

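```bash
python3 -c "
from h import *
a=imaging.snapshot('scene')[205:260,270:345]
a=cv2.convertScaleAbs(cv2.resize(a,None,fx=10,fy=10,interpolation=cv2.INTER_CUBIC),alpha=1.8,beta=15)
p=bot.sense()['ee_pos']; print(bot.sense()['finger_gap'])
for z in (.127,.149,.17):
  q=(proj('scene',[*p[:2],z])-[270,205])*10; cv2.circle(a,tuple(int(v) for v in q),4,(0,0,255),-1)
for k in(-.05,.05):
  q=(proj('scene',[.5943+k*.997,-.0905+k*.08,.143])-[270,205])*10; cv2.circle(a,tuple(int(v) for v in q),4,(0,255,255),-1)
cv2.imwrite('pics/s5.png',a)
"
```

```text
0.00015114153669612318
```

View pics/s5.png

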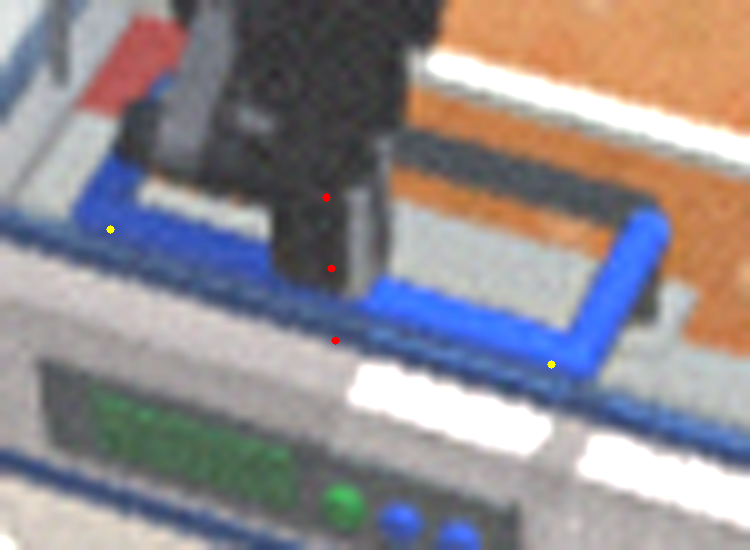

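```bash
python3 -c "
from h import *
for p,d,q in(((.5957,-.1057,.2619),.033,(289.3,205)),((.5922,-.0795,.2067),.022,(299.3,226)),((.5946,-.0884,.1492),.01,(303.5,234))):
  print(q,[ (dz,proj('scene',[p[0],p[1]-d,p[2]+dz]).round(1).tolist()) for dz in(-.03,-.02,-.01,0,.01,.02)])
print(bot.sense()['ee_pos'],bot.sense()['ft_force'],bot.sense()['qpos'])
"
```

```text
(289.3, 205) [(-0.03, [288.6, 219.3]), (-0.02, [288.3, 215.5]), (-0.01, [287.9, 211.6]), (0, [287.6, 207.7]), (0.01, [287.2, 203.6]), (0.02, [286.8, 199.5])]
(299.3, 226) [(-0.03, [298.4, 226.4]), (-0.02, [298.2, 222.9]), (-0.01, [297.9, 219.3]), (0, [297.6, 215.7]), (0.01, [297.4, 212.1]), (0.02, [297.1, 208.3])]
(303.5, 234) [(-0.03, [301.5, 244.9]), (-0.02, [301.3, 241.7]), (-0.01, [301.1, 238.4]), (0, [300.9, 235.1]), (0.01, [300.6, 231.8]), (0.02, [300.4, 228.3])]
[ 0.59426007 -0.08832721  0.14841155] [-0.29172344 -0.07238547  1.7452766 ] [-1.47057651e-01  2.77355894e-01 -3.50549680e-02  1.25534387e+00
 -1.00983483e-03 -2.26924048e-01]
```

>>> {"fn": "drive_tool", "kwargs": {"targets": [{"fingers":36,"delta_pos":[-5,0,0],"rot":[0,0,0]},{"fingers":36,"delta_pos":[0,0,0],"rot":[0,0,0]},{"fingers":36,"delta_pos":[0,0,0],"rot":[0,0,0]},{"fingers":36,"delta_pos":[0,0,0],"rot":[0,0,0]},{"fingers":36,"delta_pos":[0,0,0],"rot":[0,0,0]},{"fingers":36,"delta_pos":[0,0,0],"rot":[0,0,0]},{"fingers":36,"delta_pos":[0,0,0],"rot":[0,0,0]},{"fingers":36,"delta_pos":[0,0,0],"rot":[0,0,0]}]}}

```text
time_s: 7.7
ee_pos: [0.5938, -0.0882, 0.1529]
tool_rot: [-2.417, 1.569, -0.766]
ft_force: [-1.0, -0.4, 0.4]
finger_gap: 0.0311
```

```bash
python3 -c "
from h import *
a=imaging.snapshot('scene')[205:260,270:345]
a=cv2.convertScaleAbs(cv2.resize(a,None,fx=10,fy=10,interpolation=cv2.INTER_CUBIC),alpha=2.5,beta=25)
s,M=tool(); p=s['ee_pos']; print(s['finger_gap'],s['ft_force'],p,M.round(3).tolist())
for y in(-.015,.015):
 for t in (.022,0):
  q=(proj('scene',p+M[:,0]*t+M[:,2]*y)-[270,205])*10; cv2.circle(a,tuple(int(v) for v in q),4,(0,0,255),-1)
cv2.imwrite('pics/s6.png',a)
"
```

```text
0.030826905591847923 [-0.0339623   0.43699745  0.55817967] [ 0.5938157  -0.08821799  0.15289267] [[0.001, -0.997, -0.08], [-0.001, -0.08, 0.997], [-1.0, -0.001, -0.001]]
```

View pics/s6.png

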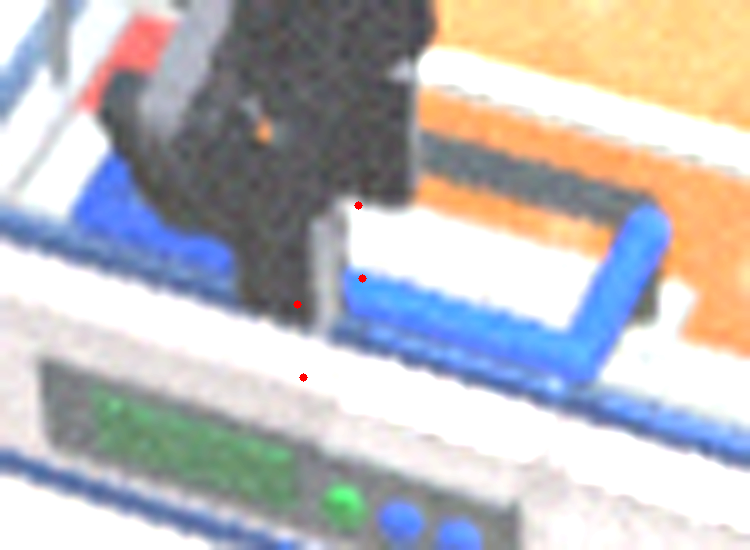

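>>> {"fn": "drive_tool", "kwargs": {"targets": [{"fingers":36,"delta_pos":[7,0,0],"rot":[0,0,0]},{"fingers":36,"delta_pos":[6,0,0],"rot":[0,0,0]},{"fingers":36,"delta_pos":[3,0,0],"rot":[0,0,0]},{"fingers":36,"delta_pos":[0,0,0],"rot":[0,0,0]},{"fingers":0,"delta_pos":[0,0,0],"rot":[0,0,0]},{"fingers":0,"delta_pos":[0,0,0],"rot":[0,0,0]},{"fingers":0,"delta_pos":[0,0,0],"rot":[0,0,0]},{"fingers":0,"delta_pos":[0,0,0],"rot":[0,0,0]}]}}

```text
time_s: 8.75
ee_pos: [0.5936, -0.0882, 0.1354]
tool_rot: [-2.807, 1.57, -1.156]
ft_force: [0.1, 0.3, -0.7]
finger_gap: 0.0076
```

>>> {"fn": "drive_tool", "kwargs": {"targets": [{"fingers":34,"delta_pos":[0,0,0],"rot":[0,0,0]},{"fingers":34,"delta_pos":[0,0,0],"rot":[0,0,0]},{"fingers":34,"delta_pos":[4,0,0],"rot":[0,0,0]},{"fingers":34,"delta_pos":[2,0,0],"rot":[0,0,0]},{"fingers":0,"delta_pos":[0,0,0],"rot":[0,0,0]},{"fingers":0,"delta_pos":[0,0,0],"rot":[0,0,0]},{"fingers":0,"delta_pos":[0,0,0],"rot":[0,0,0]},{"fingers":0,"delta_pos":[0,0,0],"rot":[0,0,0]}]}}

```text
time_s: 9.75
ee_pos: [0.5939, -0.0882, 0.1297]
tool_rot: [-2.198, 1.569, -0.547]
ft_force: [-0.4, -0.5, 0.9]
finger_gap: 0.0076
```

```bash
python3 -c "
from h import *
s=bot.sense();print(s['ee_pos'],s['ft_force'],s['finger_gap'])"
```

```text
[ 0.59394062 -0.0882195   0.1297215 ] [-0.39475089 -0.52091837  0.90331755] 0.007579930231536401
```

```bash
cat > arc.py <<'E'
from h import *
def plan(P0,r,ph,th0,dth,n,u=np.array([-.08,.997,0])):
    "n rows of dth from angle now; prints rows in tool axes"
    s,M=tool(); d=s['ee_pos']-P0
    c=lambda t: r*((np.cos(ph)-np.cos(ph+t))*u+np.array([0,0,np.sin(ph+t)-np.sin(ph)]))
    ctr=-r*np.cos(ph)*(-u)-np.array([0,0,r*np.sin(ph)])  # hinge rel P0
    v=d-ctr; th=np.arctan2(v[2],-(v@u))-ph; rad=np.hypot(v[2],v@u)
    print('theta',th.round(3),'radius err mm',((rad-r)*1e3).round(1),'F',s['ft_force'].round(1),'gap',s['finger_gap'],'t',s['time_s'])
    prev=d
    for k in range(1,n+1):
        q=c(th+dth*k); print((M.T@(q-prev)*1e3).round(1).tolist(),round(th+dth*k,2)); prev=q
HP0=np.array([.5939,-.0882,.1297]); HR=.2275; HPH=np.arctan2(65,218)
E
python3 -c "
from arc import *
plan(HP0,HR,HPH,0,.07,8)"
```

```text
theta -0.0 radius err mm 0.1 F [-0.4 -0.5  0.9] gap 0.007579930231536401 t 9.75
[-15.1, 0.0, 5.1] 0.07
[-14.7, -0.0, 6.1] 0.14
[-14.2, -0.0, 7.1] 0.21
[-13.7, -0.0, 8.1] 0.28
[-13.1, -0.0, 9.0] 0.35
[-12.4, -0.0, 9.9] 0.42
[-11.7, -0.0, 10.8] 0.49
[-10.9, -0.0, 11.6] 0.56
```

>>> {"fn": "drive_tool", "kwargs": {"targets": [{"fingers":0,"delta_pos":[-8,0,3],"rot":[0,0,0]},{"fingers":0,"delta_pos":[-15,0,6],"rot":[0,0,0]},{"fingers":0,"delta_pos":[-14,0,7],"rot":[0,0,0]},{"fingers":0,"delta_pos":[-14,0,8],"rot":[0,0,0]},{"fingers":0,"delta_pos":[-13,0,9],"rot":[0,0,0]},{"fingers":0,"delta_pos":[-12,0,10],"rot":[0,0,0]},{"fingers":0,"delta_pos":[-6,0,5],"rot":[0,0,0]},{"fingers":0,"delta_pos":[0,0,0],"rot":[0,0,0]}]}}

```text
time_s: 10.75
ee_pos: [0.59, -0.0392, 0.219]
tool_rot: [-2.735, 1.562, -1.085]
ft_force: [-0.0, -3.6, 0.4]
finger_gap: 0.0075
```

```bash
python3 -c "
from arc import *
plan(HP0,HR,HPH,0,.07,8)"
```

```text
theta 0.451 radius err mm 1.3 F [-0.  -3.6  0.4] gap 0.007524247357350531 t 10.75
[-10.6, -0.0, 11.9] 0.52
[-10.7, -0.0, 11.8] 0.59
[-9.8, -0.0, 12.5] 0.66
[-8.9, -0.0, 13.2] 0.73
[-8.0, -0.0, 13.8] 0.8
[-7.0, -0.0, 14.3] 0.87
[-6.0, -0.0, 14.8] 0.94
[-4.9, -0.0, 15.1] 1.01
```

>>> {"fn": "drive_tool", "kwargs": {"targets": [{"fingers":0,"delta_pos":[-6,0,6],"rot":[0,0,0]},{"fingers":0,"delta_pos":[-10,0,12],"rot":[0,0,0]},{"fingers":0,"delta_pos":[-10,0,13],"rot":[0,0,0]},{"fingers":0,"delta_pos":[-9,0,13],"rot":[0,0,0]},{"fingers":0,"delta_pos":[-8,0,14],"rot":[0,0,0]},{"fingers":0,"delta_pos":[-7,0,14],"rot":[0,0,0]},{"fingers":0,"delta_pos":[-3,0,7],"rot":[0,0,0]},{"fingers":0,"delta_pos":[0,0,0],"rot":[0,0,0]}]}}

```text
time_s: 11.75
ee_pos: [0.5839, 0.0368, 0.2763]
tool_rot: [-2.756, 1.548, -1.111]
ft_force: [0.4, -1.3, 2.2]
finger_gap: 0.0076
```

```bash
python3 -c "
from arc import *
plan(HP0,HR,HPH,0,.07,9)
print(to([0,0,0],[-.08,.997,0])[1])
im=imaging.snapshot('scene');cv2.imwrite('pics/s7.png',cv2.resize(im[60:300,200:440],None,fx=2.5,fy=2.5))"
```

```text
theta 0.868 radius err mm 3.5 F [ 0.4 -1.3  2.2] gap 0.007576792998887858 t 11.75
[-3.0, 0.1, 16.1] 0.94
[-5.1, 0.0, 15.1] 1.01
[-4.1, 0.1, 15.4] 1.08
[-3.0, 0.1, 15.6] 1.15
[-1.9, 0.1, 15.8] 1.22
[-0.8, 0.1, 15.9] 1.29
[0.3, 0.1, 15.9] 1.36
[1.5, 0.1, 15.9] 1.43
[2.6, 0.1, 15.7] 1.5
[-0.00574826 -0.02073091  0.00834052]
```

View pics/s7.png

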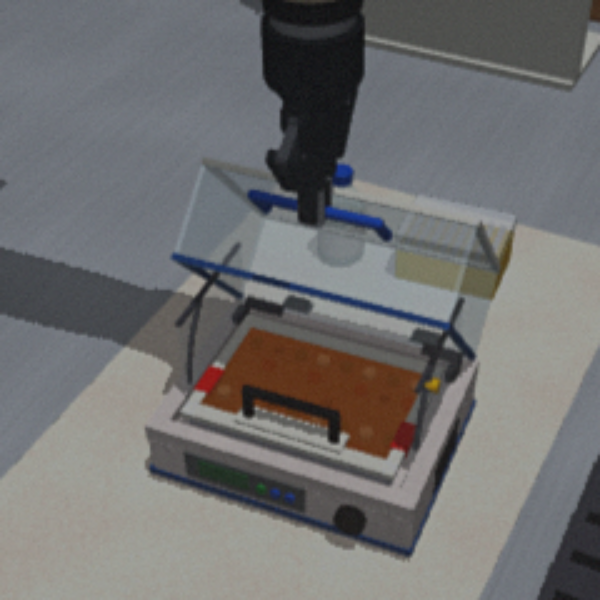

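The hood is up at about 0.87 rad with the bar held at crop (320,210). The flap is still shut, with its pull at (290,405) and the yellow pointer at about (432,384). I'll carry on along the arc.

>>> {"fn": "drive_tool", "kwargs": {"targets": [{"fingers":0,"delta_pos":[-2,0,8],"rot":[0,-0.02,0.008]},{"fingers":0,"delta_pos":[-4,0,14],"rot":[0,0,0]},{"fingers":0,"delta_pos":[-3,0,15],"rot":[0,0,0]},{"fingers":0,"delta_pos":[-2,0,15],"rot":[0,0,0]},{"fingers":0,"delta_pos":[-1,0,15],"rot":[0,0,0]},{"fingers":0,"delta_pos":[0,0,15],"rot":[0,0,0]},{"fingers":0,"delta_pos":[0,0,8],"rot":[0,0,0]},{"fingers":0,"delta_pos":[0,0,0],"rot":[0,0,0]}]}}

```text
time_s: 12.8
ee_pos: [0.5767, 0.1259, 0.2951]
tool_rot: [-1.781, 1.563, -0.14]
ft_force: [0.8, -0.0, 3.7]
finger_gap: 0.0077
```

```bash
python3 -c "
from arc import *
plan(HP0,HR,HPH,0,.07,5)
print(to([0,0,0],[-.08,.997,0])[1])"
```

```text
theta 1.267 radius err mm 2.9 F [ 0.8 -0.   3.7] gap 0.007664088231809228 t 12.8
[3.2, 0.2, 16.0] 1.34
[1.4, 0.2, 15.9] 1.41
[2.5, 0.2, 15.7] 1.48
[3.6, 0.2, 15.5] 1.55
[4.7, 0.2, 15.2] 1.62
[-0.00955377 -0.00168192  0.00768863]
```

>>> {"fn": "drive_tool", "kwargs": {"targets": [{"fingers":0,"delta_pos":[1,0,8],"rot":[0,0,0]},{"fingers":0,"delta_pos":[2,0,14],"rot":[0,0,0]},{"fingers":0,"delta_pos":[2,0,13],"rot":[0,0,0]},{"fingers":0,"delta_pos":[3,0,11],"rot":[0,0,0]},{"fingers":0,"delta_pos":[2,0,7],"rot":[0,0,0]},{"fingers":0,"delta_pos":[2,0,5],"rot":[0,0,0]},{"fingers":0,"delta_pos":[1,0,3],"rot":[0,0,0]},{"fingers":0,"delta_pos":[0,0,0],"rot":[0,0,0]}]}}

```text
time_s: 13.8
ee_pos: [0.5713, 0.1924, 0.2847]
tool_rot: [-0.691, 1.557, 0.951]
ft_force: [0.8, 0.0, 4.4]
finger_gap: 0.0074
```

```bash
python3 -c "
from arc import *
plan(HP0,HR,HPH,0,.07,2)
print(to([0,0,0],[-.08,.997,0])[1])"
```

```text
theta 1.562 radius err mm 1.5 F [0.8 0.  4.4] gap 0.007386031625904344 t 13.8
[6.6, 0.2, 14.7] 1.63
[6.1, 0.2, 14.7] 1.7
[-0.00904728  0.01087087  0.00907217]
```

Close to the stop. I'll ease on slowly until contact shows.

>>> {"fn": "drive_tool", "kwargs": {"targets": [{"fingers":0,"delta_pos":[1,0,3],"rot":[0,0,0]},{"fingers":0,"delta_pos":[1,0,3],"rot":[0,0,0]},{"fingers":0,"delta_pos":[1,0,3],"rot":[0,0,0]},{"fingers":0,"delta_pos":[1,0,3],"rot":[0,0,0]},{"fingers":0,"delta_pos":[1,0,3],"rot":[0,0,0]},{"fingers":0,"delta_pos":[0,0,0],"rot":[0,0,0]},{"fingers":0,"delta_pos":[0,0,0],"rot":[0,0,0]},{"fingers":0,"delta_pos":[0,0,0],"rot":[0,0,0]}]}}

```text
time_s: 14.8
ee_pos: [0.5708, 0.1999, 0.2823]
tool_rot: [-1.784, 1.559, -0.149]
ft_force: [0.7, 0.9, 5.0]
finger_gap: 0.0074
```

```bash
python3 -c "
from arc import *
plan(HP0,HR,HPH,0,.07,1)"
```

```text
theta 1.596 radius err mm 1.4 F [0.7 0.9 5. ] gap 0.007406697677316026 t 14.8
[6.8, 0.3, 14.6] 1.67
```

>>> {"fn": "drive_tool", "kwargs": {"targets": [{"fingers":50,"delta_pos":[0,0,0],"rot":[0,0,0]},{"fingers":50,"delta_pos":[0,0,0],"rot":[0,0,0]},{"fingers":50,"delta_pos":[0,0,0],"rot":[0,0,0]},{"fingers":50,"delta_pos":[-5,0,0],"rot":[0,0,0]},{"fingers":50,"delta_pos":[-15,0,0],"rot":[0,0,0]},{"fingers":50,"delta_pos":[-20,0,0],"rot":[0,0,0]},{"fingers":50,"delta_pos":[-20,0,0],"rot":[0,0,0]},{"fingers":50,"delta_pos":[-10,0,0],"rot":[0,0,0]}]}}

```text
time_s: 15.8
ee_pos: [0.569, 0.2004, 0.3509]
tool_rot: [-2.069, 1.566, -0.434]
ft_force: [-0.9, -0.7, -0.3]
finger_gap: 0.0424
```

```bash
python3 - <<'E'
from h import *
s=bot.sense(); print(s['time_s'],s['ee_pos'],s['ft_force'],s['finger_gap'])
c='scene'; im=imaging.snapshot(c); cv2.imwrite('pics/s8.png',im); cv2.imwrite('pics/t8.png',imaging.snapshot('top'))
cv2.imwrite('pics/s8c.png',cv2.resize(im[100:300,220:420],None,fx=3,fy=3))
for c in('scene','top'):
  for t in('flap_pull','flap_line','marker_point','flap_hinge','hood_handle','hood_hinge'):
    print(c,t,[(np.round(v['pixel'],1).tolist(),round(v['confidence'],2)) for v in imaging.tip_of(c,t)[:2]])
E
```

```text
15.8 [0.569023   0.20040086 0.35092952] [-0.8699269  -0.70581709 -0.25908321] 0.04241775610687952
scene flap_pull [([317.8, 220.7], 0.73)]
scene flap_line [([362.6, 235.4], 0.72)]
scene marker_point []
scene flap_hinge [([338.0, 193.8], 0.69)]
scene hood_handle [([354.0, 102.0], 0.82)]
scene hood_hinge [([338.4, 191.5], 0.84)]
top flap_pull [([338.7, 178.1], 0.56)]
top flap_line [([322.8, 141.0], 0.9), ([337.8, 175.5], 0.33)]
top marker_point [([317.6, 132.2], 0.57)]
top flap_hinge [([283.3, 182.1], 0.65)]
top hood_handle [([218.8, 170.8], 0.94)]
top hood_hinge [([274.7, 185.0], 0.78)]
```

View pics/s8c.png

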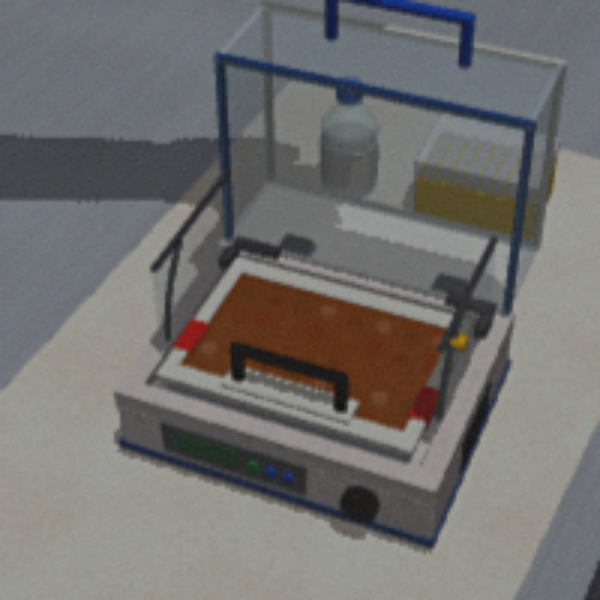

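```bash
cat > fit.py <<'E'
from h import *
from scipy.optimize import least_squares
L={'flap_pull':(-60,0,117),'flap_line':(-30,-104,80),'flap_hinge':(70,0,80),'hood_handle':(92-227.5*np.cos(.2898+1.6),0,78+227.5*np.sin(.2898+1.6)),'hood_hinge':(92,0,78)}
obs={'scene':dict(flap_pull=(317.4,220.9),flap_line=(362.6,235.4),flap_hinge=(338,193.8),hood_handle=(354,102),hood_hinge=(338.4,191.5)),
'top':dict(flap_pull=(338.7,178.1),flap_line=(322.8,141),flap_hinge=(283.3,182.1),hood_handle=(218.8,170.8),hood_hinge=(274.7,185))}
def W(v,l):
    c,s=np.cos(v[2]),np.sin(v[2]); l=np.array(l)/1e3
    return np.array([v[0]+c*l[0]-s*l[1],v[1]+s*l[0]+c*l[1],l[2]])
def res(v): return np.concatenate([proj(c,W(v,L[k]))+v[3+2*i:5+2*i]-p for i,c in enumerate(obs) for k,p in obs[c].items()]+[.3*v[3:]])
V=least_squares(res,[.584,.037,1.65,0,0,0,0],loss='soft_l1').x
E
python3 - <<'E'
from fit import *
print(V.round(4)); print(res(V)[:20].reshape(-1,2).round(1).tolist())
print('pull',W(V,L['flap_pull']),'handle0',W(V,(-126,0,143)))
for i,(c,f) in enumerate((('scene','pics/s8.png'),('top','pics/t8.png'))):
    im=cv2.imread(f).astype(int); m=((im[...,2]-im[...,0]>60)&(im[...,1]-im[...,0]>35)).astype(np.uint8)
    q=proj(c,W(V,(-15,-106,130)))
    n,l,st,ce=cv2.connectedComponentsWithStats(m)
    b=[(st[k].tolist(),ce[k].round(1).tolist()) for k in range(1,n) if np.hypot(*(ce[k]-q))<30]; print(c,q.round(),b)
    for yy in (-104,-112,-125):
        print(yy,[(a,(proj(c,W(V,(70-100*np.cos(a),yy,80+100*np.sin(a))))+V[3+2*i:5+2*i]).round(1).tolist()) for a in(.35,.45,.55,.65,.75)])
im=cv2.hconcat([cv2.resize(cv2.imread('pics/s8.png')[185:250,340:390],None,fx=8,fy=8,interpolation=cv2.INTER_CUBIC),cv2.resize(cv2.imread('pics/t8.png')[115:180,295:345],None,fx=8,fy=8,interpolation=cv2.INTER_CUBIC)])
cv2.imwrite('pics/m8.png',cv2.convertScaleAbs(im,alpha=1.7,beta=15))
E
```

```text
[ 0.5785  0.0445  1.6568  0.947   1.6961  3.7263 -0.9063]
[[-0.8, -0.6], [2.0, -0.1], [-0.6, 2.4], [-1.1, -0.3], [2.2, -0.2], [-0.3, 0.8], [-0.2, -1.3], [-0.1, 2.4], [1.3, -1.5], [-0.6, 0.2]]
pull [ 0.58369032 -0.01528927  0.117     ] handle0 [ 0.58936228 -0.0810451   0.143     ]
scene [368. 214.] [([370, 211, 6, 6, 23], [372.8, 213.4])]
-104 [(0.35, [366.2, 222.8]), (0.45, [367.0, 218.7]), (0.55, [367.9, 214.4]), (0.65, [368.9, 210.1]), (0.75, [370.0, 205.7])]
-112 [(0.35, [369.7, 223.8]), (0.45, [370.5, 219.7]), (0.55, [371.4, 215.4]), (0.65, [372.4, 211.0]), (0.75, [373.5, 206.6])]
-125 [(0.35, [375.4, 225.3]), (0.45, [376.2, 221.2]), (0.55, [377.1, 216.9]), (0.65, [378.1, 212.5]), (0.75, [379.3, 208.1])]
top [312. 134.] [([319, 123, 1, 1, 1], [319.0, 123.0]), ([309, 128, 7, 4, 23], [311.7, 129.4]), ([318, 129, 1, 1, 1], [318.0, 129.0]), ([294, 146, 8, 4, 15], [297.3, 147.9]), ([291, 153, 1, 1, 1], [291.0, 153.0]), ([292, 153, 2, 3, 3], [292.7, 154.0])]
-104 [(0.35, [320.1, 135.9]), (0.45, [318.4, 134.8]), (0.55, [316.3, 133.8]), (0.65, [313.7, 132.9]), (0.75, [310.8, 132.1])]
-112 [(0.35, [319.9, 132.5]), (0.45, [318.2, 131.5]), (0.55, [316.1, 130.4]), (0.65, [313.5, 129.5]), (0.75, [310.6, 128.6])]
-125 [(0.35, [319.6, 127.1]), (0.45, [317.9, 126.0]), (0.55, [315.8, 124.9]), (0.65, [313.2, 123.9]), (0.75, [310.3, 123.0])]
```

View pics/m8.png

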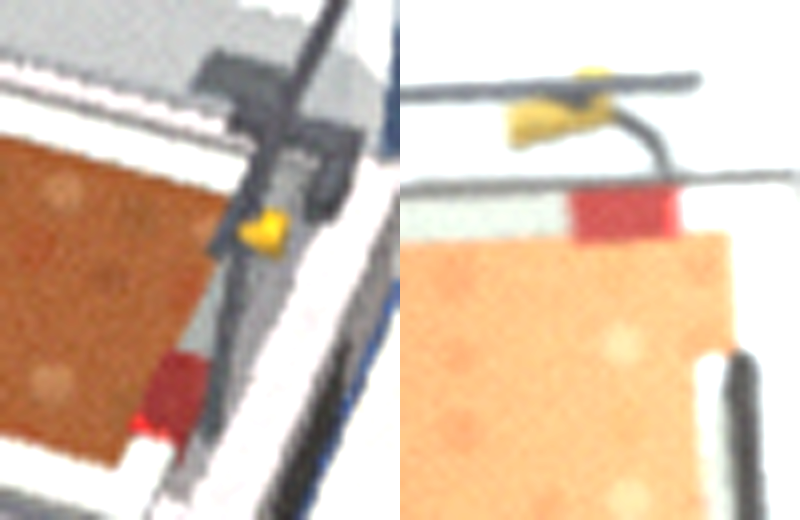

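```bash
python3 - <<'E'
import fit; from fit import *
r2=lambda v: np.r_[res(v),(W(v,(-126,0,143))[1]+.0882)*1e3, (v[2]-1.653)*100]
V=least_squares(r2,V,loss='soft_l1').x
print(V.round(4),res(V)[:20].reshape(-1,2).round(1).tolist())
print('pull',W(V,L['flap_pull']),'handle0',W(V,(-126,0,143)))
np.save('V.npy',V)
# marker: bar axis r 83..117, y centre; differential against red patch centre (angle 0, y~-97 top patch centre)
mk={'scene':(372.8,213.4),'top':(314.8,130)}; red={'scene':(362.4,235.0),'top':(323.1,141.6)}
P=lambda c,a,y,r=100: proj(c,W(V,(70-r*np.cos(a),y,80+r*np.sin(a))))
for c in mk:
    off=np.array(red[c])-P(c,0.03,-98)
    f=lambda u: P(c,*u)+off-mk[c]
    print(c,off.round(1),least_squares(f,[.5,-110],x_scale=[.1,10]).x)
g=lambda u: np.concatenate([P(c,*u)+np.array(red[c])-P(c,0.03,-98)-mk[c] for c in mk]); o=least_squares(g,[.5,-110],x_scale=[.1,10]); print(o.x,o.fun)
p=W(V,L['flap_pull']); print(to([.588,-.022,.30],[-.08,.997,0]),to([.588,-.022,.109])[0])
E
```

```text
[ 0.5783  0.0375  1.6544  2.2448 -0.0375  0.7793 -1.0579] [[-1.2, -0.4], [1.9, 0.2], [-0.5, 2.3], [-1.1, -0.6], [2.3, -0.3], [-0.2, 0.9], [-0.1, -1.2], [-0.1, 2.4], [2.2, -1.6], [-0.6, 0.1]]
pull [ 0.58326304 -0.02225957  0.117     ] handle0 [ 0.588774   -0.08802909  0.143     ]
scene [2.6 1. ] [   0.62873788 -112.70737417]
top [ 1.1 -1.3] [   0.62408152 -110.8517761 ]
[   0.62570844 -111.80875543] [-0.42669528  0.02606609 -0.06491703 -0.42575563]
(array([  50.1666047 ,   -4.80226357, -222.94987285]), array([-0.01594396, -0.00266042,  0.00248048])) [ 241.1653412    -4.32446246 -222.44553205]
```

>>> {"fn": "drive_tool", "kwargs": {"targets": [{"fingers":50,"delta_pos":[0,-3,-25],"rot":[-0.016,0,0]},{"fingers":50,"delta_pos":[0,0,-45],"rot":[0,0,0]},{"fingers":50,"delta_pos":[0,0,-50],"rot":[0,0,0]},{"fingers":50,"delta_pos":[0,0,-45],"rot":[0,0,0]},{"fingers":50,"delta_pos":[20,0,-30],"rot":[0,0,0]},{"fingers":50,"delta_pos":[40,0,-10],"rot":[0,0,0]},{"fingers":50,"delta_pos":[30,0,0],"rot":[0,0,0]},{"fingers":50,"delta_pos":[10,0,0],"rot":[0,0,0]}]}}

```text
time_s: 17.5
ee_pos: [0.5898, -0.0105, 0.2481]
tool_rot: [-2.06, 1.564, -0.408]
ft_force: [-0.2, 0.2, 0.2]
finger_gap: 0.0425
```

```bash
python3 -c "
from h import *
print(to([.586,-.022,.109],[-.08,.997,0]),bot.sense()['ft_force'],bot.sense()['finger_gap'])"
```

```text
(array([139.09670442,   5.5860694 , -10.7432195 ]), array([ 0.0013693 , -0.00316443,  0.00595369])) [-0.20482881  0.23349582  0.23615655] 0.04248550980728047
```

>>> {"fn": "drive_tool", "kwargs": {"targets": [{"fingers":50,"delta_pos":[10,4,-7],"rot":[0,-0.003,0.006]},{"fingers":50,"delta_pos":[25,0,-3],"rot":[0,0,0]},{"fingers":50,"delta_pos":[25,0,0],"rot":[0,0,0]},{"fingers":50,"delta_pos":[20,0,0],"rot":[0,0,0]},{"fingers":50,"delta_pos":[10,0,0],"rot":[0,0,0]},{"fingers":50,"delta_pos":[5,0,0],"rot":[0,0,0]},{"fingers":50,"delta_pos":[0,0,0],"rot":[0,0,0]},{"fingers":50,"delta_pos":[0,0,0],"rot":[0,0,0]}]}}

```text
time_s: 18.5
ee_pos: [0.5895, -0.0217, 0.1563]
tool_rot: [-1.727, 1.563, -0.073]
ft_force: [-0.7, 0.6, -0.2]
finger_gap: 0.0427
```

```bash
python3 -c "
from h import *
print(to([.586,-.022,.109],[-.08,.997,0]),bot.sense()['ft_force'],bot.sense()['finger_gap'])"
```

```text
(array([4.73191399e+01, 3.88999699e+00, 4.02564448e-02]), array([ 0.00330755, -0.00126169,  0.00807619])) [-0.65901291  0.63620152 -0.23142184] 0.042655169621584936
```

>>> {"fn": "drive_tool", "kwargs": {"targets": [{"fingers":45,"delta_pos":[12,2,0],"rot":[0.003,0,0.008]},{"fingers":45,"delta_pos":[12,0,0],"rot":[0,0,0]},{"fingers":45,"delta_pos":[10,0,0],"rot":[0,0,0]},{"fingers":45,"delta_pos":[6,0,0],"rot":[0,0,0]},{"fingers":45,"delta_pos":[3,0,0],"rot":[0,0,0]},{"fingers":45,"delta_pos":[0,0,0],"rot":[0,0,0]},{"fingers":45,"delta_pos":[0,0,0],"rot":[0,0,0]},{"fingers":45,"delta_pos":[0,0,0],"rot":[0,0,0]}]}}

```text
time_s: 19.5
ee_pos: [0.5878, -0.0219, 0.1109]
tool_rot: [-2.833, 1.569, -1.182]
ft_force: [0.4, 1.1, -0.0]
finger_gap: 0.0385
```

```bash
python3 -c "
from h import *
print(to([.586,-.022,.109],[-.08,.997,0]),bot.sense()['ft_force'],bot.sense()['finger_gap'])"
```

```text
(array([1.93524902, 1.81661645, 0.03258617]), array([ 0.00021164, -0.00138607,  0.00044167])) [ 0.43890356  1.08499978 -0.03208867] 0.03846358478609214
```

>>> {"fn": "drive_tool", "kwargs": {"targets": [{"fingers":0,"delta_pos":[2,0,0],"rot":[0,0,0]},{"fingers":0,"delta_pos":[0,0,0],"rot":[0,0,0]},{"fingers":0,"delta_pos":[0,0,0],"rot":[0,0,0]},{"fingers":0,"delta_pos":[0,0,0],"rot":[0,0,0]},{"fingers":0,"delta_pos":[0,0,0],"rot":[0,0,0]},{"fingers":0,"delta_pos":[0,0,0],"rot":[0,0,0]},{"fingers":0,"delta_pos":[0,0,0],"rot":[0,0,0]},{"fingers":0,"delta_pos":[0,0,0],"rot":[0,0,0]}]}}

```text
time_s: 20.5
ee_pos: [0.588, -0.0225, 0.1092]
tool_rot: [-2.763, 1.568, -1.113]
ft_force: [-0.6, -0.5, -1.0]
finger_gap: 0.0074
```

```bash
python3 -c "
from arc import *
s=bot.sense(); np.save('FP0.npy',s['ee_pos']); print(s['ee_pos'],s['ft_force'],s['finger_gap'])
plan(s['ee_pos'],.1352,np.arctan2(37,130),0,.05,12)"
```

```text
[ 0.58801802 -0.02245431  0.10921451] [-0.63633361 -0.5209542  -0.97800508] 0.007433696742541683
theta -0.0 radius err mm 0.1 F [-0.6 -0.5 -1. ] gap 0.007433696742541683 t 20.5
[-6.4, -0.0, 2.0] 0.05
[-6.4, -0.0, 2.3] 0.1
[-6.2, -0.0, 2.6] 0.15
[-6.1, -0.0, 2.9] 0.2
[-5.9, -0.0, 3.2] 0.25
[-5.8, -0.0, 3.5] 0.3
[-5.6, -0.0, 3.8] 0.35
[-5.4, -0.0, 4.1] 0.4
[-5.2, -0.0, 4.4] 0.45
[-4.9, -0.0, 4.6] 0.5
[-4.7, -0.0, 4.8] 0.55
[-4.5, -0.0, 5.1] 0.6
```

Gripped (gap 7.4 mm, the same as on the handle). Now raising the flap gently.

>>> {"fn": "drive_tool", "kwargs": {"targets": [{"fingers":0,"delta_pos":[-6,0,2],"rot":[0,0,0]},{"fingers":0,"delta_pos":[-6,0,2],"rot":[0,0,0]},{"fingers":0,"delta_pos":[-6,0,3],"rot":[0,0,0]},{"fingers":0,"delta_pos":[-6,0,3],"rot":[0,0,0]},{"fingers":0,"delta_pos":[-6,0,3],"rot":[0,0,0]},{"fingers":0,"delta_pos":[-6,0,4],"rot":[0,0,0]},{"fingers":0,"delta_pos":[0,0,0],"rot":[0,0,0]},{"fingers":0,"delta_pos":[0,0,0],"rot":[0,0,0]}]}}

```text
time_s: 21.5
ee_pos: [0.5866, -0.0054, 0.1477]
tool_rot: [-3.001, 1.564, -1.35]
ft_force: [1.9, -2.7, -2.2]
finger_gap: 0.0072
```

```bash
python3 -c "
from arc import *
plan(np.load('FP0.npy'),.1352,np.arctan2(37,130),0,.05,8)"
```

```text
theta 0.312 radius err mm 0.7 F [ 1.9 -2.7 -2.2] gap 0.0071551157802095455 t 21.5
[-5.2, -0.0, 4.4] 0.36
[-5.3, -0.0, 4.1] 0.41
[-5.1, -0.0, 4.4] 0.46
[-4.9, -0.0, 4.6] 0.51
[-4.7, -0.0, 4.9] 0.56
[-4.4, -0.0, 5.1] 0.61
[-4.2, -0.0, 5.3] 0.66
[-3.9, -0.0, 5.5] 0.71
```

>>> {"fn": "drive_tool", "kwargs": {"targets": [{"fingers":0,"delta_pos":[-5,0,4],"rot":[0,0,0]},{"fingers":0,"delta_pos":[-5,0,4],"rot":[0,0,0]},{"fingers":0,"delta_pos":[-5,0,4],"rot":[0,0,0]},{"fingers":0,"delta_pos":[-5,0,5],"rot":[0,0,0]},{"fingers":0,"delta_pos":[-4,0,4],"rot":[0,0,0]},{"fingers":0,"delta_pos":[-2,0,2],"rot":[0,0,0]},{"fingers":0,"delta_pos":[0,0,0],"rot":[0,0,0]},{"fingers":0,"delta_pos":[0,0,0],"rot":[0,0,0]}]}}

```text
time_s: 22.5
ee_pos: [0.5848, 0.0168, 0.1747]
tool_rot: [-3.069, 1.56, -1.42]
ft_force: [0.6, -3.8, -0.3]
finger_gap: 0.0075
```

```bash
python3 - <<'E'
from arc import *
plan(np.load('FP0.npy'),.1352,np.arctan2(37,130),0,.02,3)
for c in('scene','top'):
  im=imaging.snapshot(c); cv2.imwrite(f'pics/{c}9.png',im)
  for t in('flap_line','marker_point'):
    print(c,t,[(np.round(v['pixel'],1).tolist(),round(v['confidence'],2)) for v in imaging.tip_of(c,t)[:2]])
  im=im.astype(int)
  o=(340,190) if c=='scene' else (295,110); k=im[o[1]:o[1]+60,o[0]:o[0]+45]
  for n,m in(('red',(k[...,2]-k[...,1]>60)&(abs(k[...,1]-k[...,0])<25)),('yel',(k[...,2]-k[...,0]>60)&(k[...,1]-k[...,0]>35))):
    y,x=np.nonzero(m); print(n,len(x),x.mean()+o[0],y.mean()+o[1])
im=cv2.hconcat([cv2.resize(cv2.imread('pics/scene9.png')[185:250,340:390],None,fx=8,fy=8,interpolation=cv2.INTER_CUBIC),cv2.resize(cv2.imread('pics/top9.png')[105:170,295:345],None,fx=8,fy=8,interpolation=cv2.INTER_CUBIC)])
cv2.imwrite('pics/m9.png',cv2.convertScaleAbs(im,alpha=1.7,beta=15))
V=np.load('V.npy')
E
```

```text
theta 0.569 radius err mm 1.7 F [ 0.6 -3.8 -0.3] gap 0.007492987219439036 t 22.5
[-0.5, -0.1, 3.1] 0.59
[-1.8, 0.0, 2.1] 0.61
[-1.7, 0.0, 2.1] 0.63
scene flap_line [([371.3, 213.5], 0.68)]
scene marker_point [([368.9, 212.6], 0.38)]
red 49 352.9183673469388 226.20408163265307
yel 22 372.72727272727275 213.36363636363637
top flap_line []
top marker_point []
red 0 nan nan
yel 0 nan nan<stdin>:10: RuntimeWarning: Mean of empty slice.
  ret = ret.dtype.type(ret / rcount)
```

>>> {"fn": "drive_tool", "kwargs": {"targets": [{"fingers":0,"delta_pos":[-2,0,2],"rot":[0,0,0]},{"fingers":0,"delta_pos":[-2,0,2],"rot":[0,0,0]},{"fingers":0,"delta_pos":[-1,0,1],"rot":[0,0,0]},{"fingers":0,"delta_pos":[0,0,0],"rot":[0,0,0]},{"fingers":0,"delta_pos":[0,0,0],"rot":[0,0,0]},{"fingers":0,"delta_pos":[0,0,0],"rot":[0,0,0]},{"fingers":0,"delta_pos":[0,0,0],"rot":[0,0,0]},{"fingers":0,"delta_pos":[0,0,0],"rot":[0,0,0]}]}}

```text
time_s: 23.8
ee_pos: [0.5843, 0.0227, 0.1802]
tool_rot: [-3.036, 1.561, -1.387]
ft_force: [-0.2, -3.2, 0.8]
finger_gap: 0.0073
```

```bash
python3 - <<'E'
from arc import *
from fit import W
plan(np.load('FP0.npy'),.1352,np.arctan2(37,130),0,.02,2)
V=np.load('V.npy'); off=np.array([2.6,1.0])
im=imaging.snapshot('scene'); cv2.imwrite('pics/scene10.png',im)
for t in('flap_line','marker_point'):
    print(t,[(np.round(v['pixel'],1).tolist(),round(v['confidence'],2)) for v in imaging.tip_of('scene',t)[:2]])
A=cv2.convertScaleAbs(cv2.resize(im[190:240,335:395],None,fx=12,fy=12,interpolation=cv2.INTER_CUBIC),alpha=1.8,beta=15)
# predicted red edge line (r 83..117, y -104) for angles: green .55, red .60, blue .65
for a,col in((.55,(0,255,0)),(.6,(0,0,255)),(.65,(255,0,0))):
    q=[tuple(int(v) for v in (proj('scene',W(V,(70-r*np.cos(a),-104,80+r*np.sin(a))))+off-[335,190])*12+6) for r in(83,117)]; print(a,q)
    for z in q: cv2.circle(A,z,3,col,-1)
cv2.imwrite('pics/m10.png',A)
E
```

```text
theta 0.628 radius err mm 2.1 F [-0.2 -3.2  0.8] gap 0.007262728259648295 t 23.8
[-0.0, -0.1, 3.4] 0.65
[-1.6, 0.0, 2.2] 0.67
flap_line [([368.6, 212.7], 0.97), ([322.2, 185.6], 0.53)]
marker_point [([368.6, 212.0], 0.51)]
0.55 [(426, 298), (380, 332)]
0.6 [(430, 276), (387, 301)]
0.65 [(436, 255), (395, 270)]
```

View pics/m10.png

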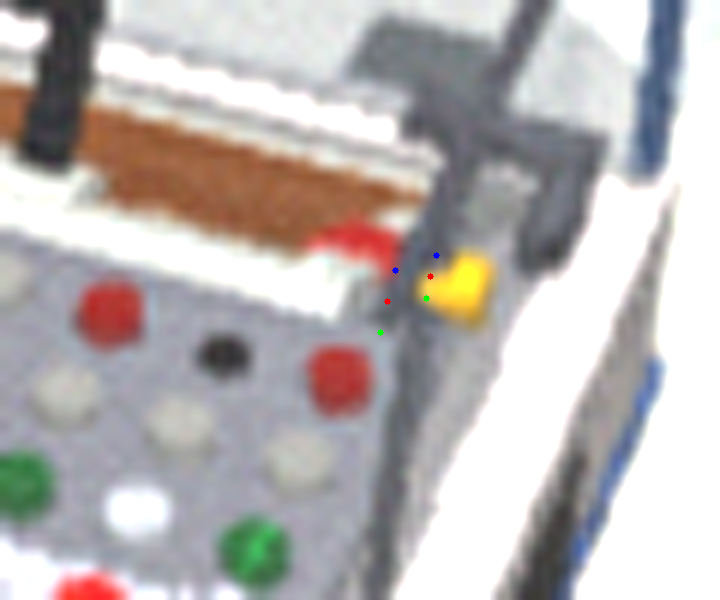

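The red patch edge at about (395,262) lines up with the yellow pointer at (460,288). The networks put the line and pointer 0.7 px apart. I'll do one numeric cross-check with the visible red patch.

```bash
python3 - <<'E'
from arc import *
from fit import W
V=np.load('V.npy')
def redc(f):
    im=cv2.imread(f).astype(int); k=im[200:245,350:375]; m=(k[...,2]-k[...,1]>45)&(k[...,2]-k[...,0]>45)&(abs(k[...,1]-k[...,0])<25)
    n,l,st,ce=cv2.connectedComponentsWithStats(m.astype(np.uint8)); return [(st[i].tolist(),(ce[i]+[350,200]).round(1).tolist()) for i in range(1,n) if st[i][4]>4]
for f in('s8','scene9','scene10'): print(f,redc(f'pics/{f}.png'))
P=lambda a,y=-96,r=100,h=3: proj('scene',W(V,(70-r*np.cos(a)+h*np.sin(a),y,80+r*np.sin(a)+h*np.cos(a))))
for a in(0,.55,.6,.65,.7): print(a,P(a).round(1))
for t in('flap_line','marker_point'):
    imaging.snapshot('scene'); print(t,[(np.round(v['pixel'],1).tolist(),round(v['confidence'],2)) for v in imaging.tip_of('scene',t)[:1]])
s=bot.sense(); print(s['ee_pos'],s['finger_gap'],s['ft_force'])
E
```

```text
s8 [([10, 18, 5, 5, 16], [362.3, 220.1]), ([6, 28, 10, 13, 79], [360.6, 234.1])]
scene9 [([10, 10, 8, 5, 25], [363.7, 212.0]), ([11, 19, 5, 5, 17], [362.9, 221.1])]
scene10 [([11, 8, 7, 5, 21], [364.4, 209.6]), ([11, 19, 5, 5, 19], [362.8, 220.8])]
0 [358.9 233.7]
0.55 [362.4 212.5]
0.6 [362.9 210.3]
0.65 [363.4 208.1]
0.7 [364.  205.9]
flap_line [([370.1, 211.7], 0.79)]
marker_point [([369.4, 212.8], 0.6)]
[0.58433466 0.02272185 0.18022641] 0.006857834616449667 [ 0.39291141 -3.42163955 -0.515016  ]
```

```bash
python3 -c "
from h import *
print(bot.sense()['ee_pos'],bot.sense()['finger_gap'],[v['pixel'] for v in imaging.tip_of('scene','hood_handle')][:1],[v['pixel'] for v in imaging.tip_of('scene','reagent_bottle')][:1],[v['pixel'] for v in imaging.tip_of('scene','tip_box')][:1],[v['pixel'] for v in imaging.tip_of('scene','tube_rack')][:1])
print(bot.finish_job())"
```

```text
[0.58433466 0.02272185 0.18022641] 0.006857834616449667 [[352.5, 101.2]] [] [] [[237.4, 346.8]]
the job is handed in; nothing more can be done
None
```

I opened the hood to its rear stop and let go of it, then raised the flap to the yellow pointer. I handed in at about 24 s with the gripper still holding the black pull; no verdict was reported.

**Flap angle:** the arm's arc put the flap at about 0.628 rad and the visible red patch gave about 0.625. The pointer had measured about 0.625 in two cameras. The networks placed the red line and the pointer within about 1 px of each other (one reading +0.7 px, the next −1.1 px), which is about 1 to 3 mm. At that point the top camera could not see either one, so this check rests on the scene camera and the arm's position.

**Hood:** it reached about 1.596 rad by the arm's arc. The handle still showed at its open position, within 2 px, after the flap was raised.

**Bystanders:** the rack is where it started, within about 3 px. The networks missed the bottle and the tip box in the last check. They stood in place when I looked after opening the hood, and nothing passed near them afterwards.

**First grasp:** my first try at the hood handle closed on nothing. The pads only caught the bar with the tool about 13 mm lower than the stated geometry suggested. I used that offset for the rest of the job, and nothing was disturbed.

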